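# Take a lens pack off the bent peg and rack it

## Robot

A 6-joint arm with a two-finger parallel gripper is mounted at the origin on the work surface. World frame = base frame: x ahead of the robot, y to its left, z up, the work surface at z = 0. Lengths are in m, angles in degrees, forces in N, time in s.
With the tool pointing down it reaches from about 0.35 to 0.875 m from the base axis. Payload 4.2 kg.
Tool frame: the origin (TCP) lies at the very end of the fingers, on their centre line; the grasp point (between the pads) lies 19 mm behind it (r.hold_point_z is the distance from the TCP to the grasp point, in m); z points along the fingers, y is the direction in which the jaws open and shut (so a half turn about z gives the same grasp; the last joint's range is limited). The gripper opens to 87 mm and grips with 3 to 60 N. Pads are 19 mm wide; open, the fingers measure 117 mm over their backs; the gripper's body (75 mm by 190 mm) begins 51 mm behind the grasp point.
Start: joints at [-55.084, 22.042, 0.453, 0, -68.411, -14.817], TCP at [0.215, -0.587, 0.223] pointing down, gripper open.
Joint ranges: [-179.83, 179.83], [-69.29, 118.12], [-61.27, 80.66], [-181.25, 117.63], [-171.15, -9.14], [-177.46, 177.46]. Speed limits (degrees/s): [159.86, 159.86, 180, 180, 180, 180].

## Interface

Orientations are given as a 3x3 rotation matrix whose columns are the frame's x, y, z axes.
In Python, from station import r, cams, ticket gives the robot as it stands.
- The arm moves only by the tool drive_tool, never from a script. Its argument "deltas" is a list of rows, each an object of numbers: "dx", "dy", "dz": the shift along the tool's x, y, z in m; "wx", "wy", "wz": the turn, a rotation vector about the tool's x, y, z in degrees. A call has 1 to 20 rows; each row is the pose to reach, as a shift and turn from the pose commanded when the call began, along the tool's axes at that moment; what a row does not reach only later rows make up. A row lasts 1/10 s, in which the tool goes at most 50 mm and 8.59 degrees, less where a joint would pass 70% of its speed; a pose out of reach is approached as far as the arm can. A call with a gripper value outside its range is refused whole. "gripper" is the opening, from 0 (shut) to 1 (fully open), set as the call begins (left out, the last holds). The fingers move at their own pace and stop on an object; the grip force is fixed at half the most. Time passes only in rows, so rows that repeat a pose let the fingers close. It gives the time, the measured TCP pose, the force and the opening at its end, in the units of the state.
- r.sense(): the state, without advancing time (a new reading comes with each control period).
- cams.capture(name): name is "scene" or "top"; returns the picture (400x640x3 uint8, red, green, blue); there is no depth.
- cams.camera_model(name): a dict with "intrinsics" (3x3 intrinsics, pixels), "extrinsics" (4x4, takes a point from world to camera coordinates). Camera axes: x right, y down, z forward; pixel columns grow to the right and rows downward; lengths in m; the calibration is good to about 2 mm. A picture is of the moment at which its call begins. camera_model takes no time and is no camera call.
- ticket.finish_job(): hands the job in, once; it reports no verdict.
The state is a dict: "time_s": time; "joints": joint angles; "joint_velocities": joint speeds; "effort": joint torques, N m; "tcp_pos": TCP position; "ee_rot": TCP orientation; "wrist_force": force on the tool from outside, world axes, zero at the start; "moment": the same for the moment, N m; "gripper_width": opening from 0.0 (shut) to 1.0 (fully open).
Only numpy, scipy, OpenCV 4.12 (cv2) and the standard library are available. Lean on these libraries where they do the work, as an engineer would, in place of code of your own. Each camera call takes 0.05 s, during which the arm holds its last target.

## Task

Take the flat hang pack of spare welding lenses off the long wire peg of the display stand, whose front part has been knocked upwards: lift its holed end enough to clear the peg's upturned tip and slide it off along the peg, gently, never loading the peg with more than about 10 N. Then lower it upright, still held, into the empty pocket of the bench rack, let go of it there fully down, and leave the coupling, the spray can and the hammer where they are.

Things in the scene. Friction and masses are not known exactly. Their poses are not given: they have to be found in the camera images.
- pack_center (a point): The hang pack: rigid grey plastic plate with a round green lens in a white window, 10 mm thick (x), 60 mm wide (y), 122 mm tall (z up), 0.10 to 0.17 kg. This point is its centre, 61 mm above its lower edge. It hangs upright on the peg, its x along the peg, 54 to 64 mm from the stand's panel. Pinch it from above across its thickness, over the slot.
- slot (a point): Middle of the flat roof of the pack's hang slot, 27 mm above the pack's centre, and resting on the peg at the start. The slot is cut through a web 5 mm thick, 14 mm wide, 21 mm high (downwards from this point), upper corners cut at 45 degrees. The web is solid for 6 mm above the roof; over it stands the 10 mm thick header, 28 mm tall, up to the pack's top edge: the place to grip it.
- stand: Fixed display stand. Origin on the bench under the front face of its upright panel (170 mm wide along y, 200 mm tall, 202 mm at the middle); the panel looks to the stand's own -x, where its long peg points. Base plate from x -30 to 70 mm, 12 mm thick. Two empty 40 mm pegs stick out at height 70 mm, 65 mm to either side.
- peg_root (a point): Where the peg's axis leaves the panel, 190 mm above the bench. The peg is a round steel wire 6 mm thick running level along the stand's -x for 75 mm, then bent (see peg_bend). Its clip gives like a spring up and down, 8 N/mm all along the peg; along its length it is hard.
- peg_bend (a point): Axis of the peg 75 mm from the panel. From here 85 mm of wire slope upwards by 4.5 to 17 degrees, not measured, different each time; then it turns up square to that, its square-cut tip 11 mm above the wire's top, about 160 mm from the panel. The pack passes the tip lifted 11 to 15 mm from hanging on the wire there (1 to 2 mm less room on a slope); at 15 mm the slot's floor bears on the wire's underside.
- pocket (a point): Centre of the floor of the rack's empty pocket, 6 mm above the bench: 15 mm wide along its x, 66 mm long along its y, walls 36 mm high and 5 mm thick. A second pocket 80 mm along +y holds a like pack fixed for good. The pack goes in upright, thickness along the pocket's x, either way round; fully down, its centre is 61 mm above this point.
- coupling: Bystander: steel pipe coupling standing on the bench, 48 mm across, 50 mm tall; origin at the centre of its underside.
- spray: Bystander: grey spray can standing on the bench, 52 mm across, 130 mm tall; origin at the centre of its underside.
- hammer: Bystander: hammer 240 mm long lying on the bench, wooden handle along its -x; origin below its middle.
- pack: The same hang pack: origin at the centre of its lower edge, axes as for pack_center.
- rack: The same bench rack: origin on the bench under the pocket's centre, axes as for the pocket; base plate 110 mm (x) by 170 mm (y, from -45 to +125 mm).

How it is judged:
By the outcome, as a careful person would: the job done as asked, in the order asked, and still so for the second after the job is handed in, with the robot touching nothing.
It also fails if it takes over 70 s, if anything falls off the work surface, if the arm or the gripper's body presses on something with over 40 N, if the wrist force passes 120 N, or if a joint passes its speed limit or range.

## Working session

There is one attempt and no reset: what is moved stays moved. The work goes in short steps, Python scripts to look and compute and a tool call to move; the robot and the scene stay as the last step left them, time stands still between calls to the robot, and variables do not carry over. Pictures are saved under pics/ and viewed, and the job is handed in when it is done.

Besides the shell and the picture viewer there is one more tool, called as name(argument=value, ...) on one line, values as JSON. drive_tool: Moves the arm, as the interface text tells. Its arguments: {"type":"object","properties":{"deltas":{"type":"array","items":{"type":"object","properties":{"dx":{"type":"number"},"dy":{"type":"number"},"dz":{"type":"number"},"wx":{"type":"number"},"wy":{"type":"number"},"wz":{"type":"number"}}}},"gripper":{"type":"number"}},"required":["deltas"]}

```bash
ls; mkdir -p pics; python3 - <<'E'
from station import r,cams,ticket
import cv2
for n in("scene","top"):
    cv2.imwrite(f"pics/{n}0.png",cams.capture(n)[:,:,::-1]); m=cams.camera_model(n); print(n,m["intrinsics"],m["extrinsics"])
print(r.sense(), r.hold_point_z)
E
```

```text
pics
scene [[432.85873331   0.         316.03551244]
 [  0.         432.85873331 202.03784751]
 [  0.           0.           1.        ]] [[-0.18555132  0.98263261 -0.00196468  0.08075189]
 [ 0.85321852  0.16012152 -0.49636605 -0.44891074]
 [-0.48743088 -0.09377767 -0.8681111   1.45705146]
 [ 0.          0.          0.          1.        ]]
top [[468.36958725   0.         324.38528732]
 [  0.         468.36958725 201.36208086]
 [  0.           0.           1.        ]] [[-0.00639277 -0.99979475 -0.01922449  0.05438361]
 [-0.9906532   0.00895151 -0.13611064  0.61448376]
 [ 0.13625479  0.01817468 -0.9905071   1.11735078]
 [ 0.          0.          0.          1.        ]]
{'time_s': 0.1, 'joints': array([-5.50841895e+01,  2.20860415e+01,  3.87165879e-01, -2.39877412e-02,
       -6.84106280e+01, -1.48150569e+01]), 'joint_velocities': array([ 0.09229533, -0.08058836,  0.08398162,  0.1379296 ,  0.00502964,
        0.07008693]), 'effort': array([-5.68721680e-04, -3.91688991e+01,  1.87936592e+01,  4.23182264e+00,
        1.34971726e-02, -7.53860036e-05]), 'tcp_pos': array([ 0.21460521, -0.58642903,  0.22157271]), 'ee_rot': array([[-9.39142747e-01, -3.43526273e-01, -7.74680776e-04],
       [-3.43527128e-01,  9.39141048e-01,  1.78996659e-03],
       [ 1.12633964e-04,  1.94715801e-03, -9.99998098e-01]]), 'wrist_force': array([0.89393983, 0.22930318, 0.52588069]), 'moment': array([0.02858273, 0.01217279, 0.0359267 ]), 'gripper_width': 0.9993154814792969} 0.0187
```

View pics/scene0.png

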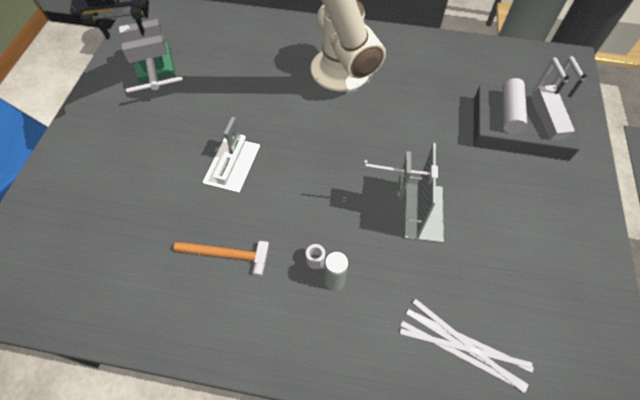

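View pics/top0.png

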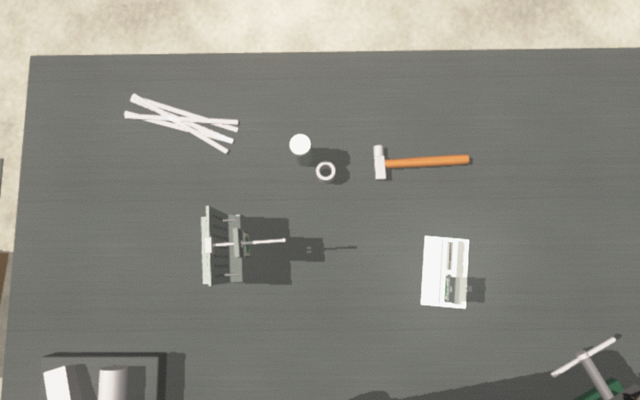

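The scene view has the stand around (425,190) with its peg running left to (365,163), the rack at about (232,163), and the hammer, coupling and can lower down. The top view has the stand at about (220,245), peg tip (285,240), rack (445,272). I'll enlarge these.

```bash
python3 - <<'E'
import cv2,numpy as np
s=cv2.imread("pics/scene0.png");t=cv2.imread("pics/top0.png")
def crop(im,x,y,w,h,k,f):cv2.imwrite(f,cv2.resize(im[y:y+h,x:x+w],None,fx=k,fy=k,interpolation=cv2.INTER_CUBIC))
crop(s,350,135,110,110,6 if 0 else 5,"pics/s_stand.png");crop(t,190,195,110,100,7,"pics/t_stand.png")
crop(s,190,105,80,95,6,"pics/s_rack.png");crop(t,410,225,80,95,6,"pics/t_rack.png")
E
```

```text
(no output)
```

View pics/s_stand.png

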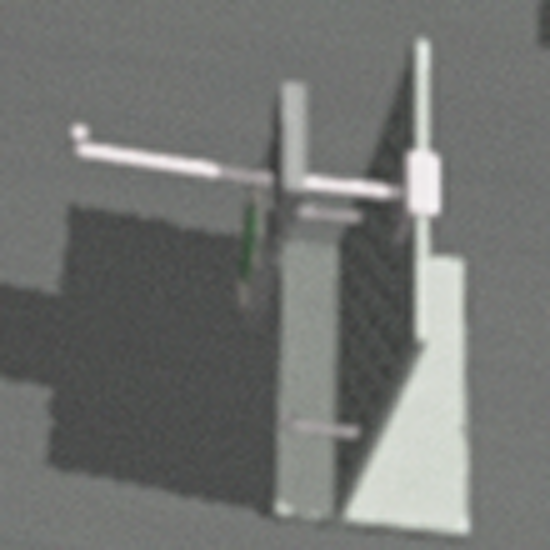

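View pics/t_stand.png

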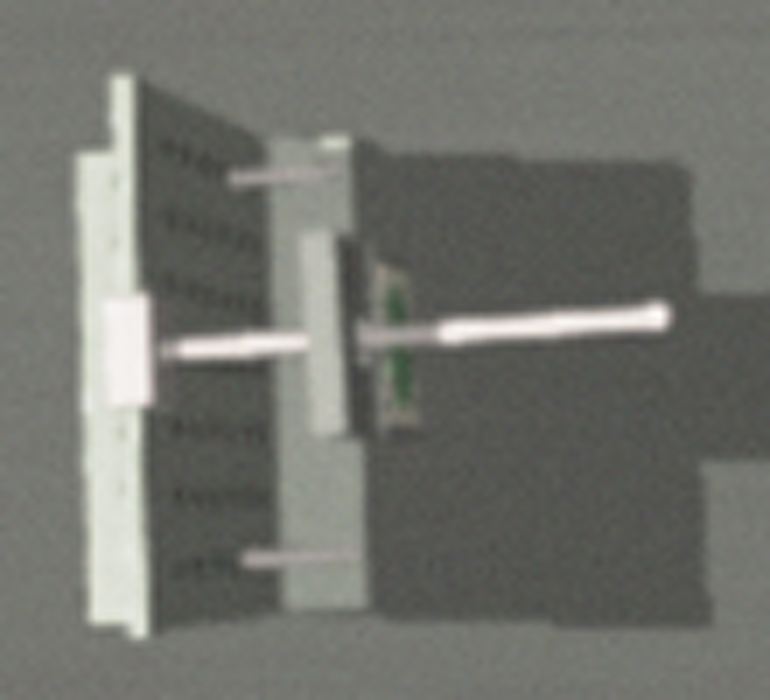

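View pics/s_rack.png

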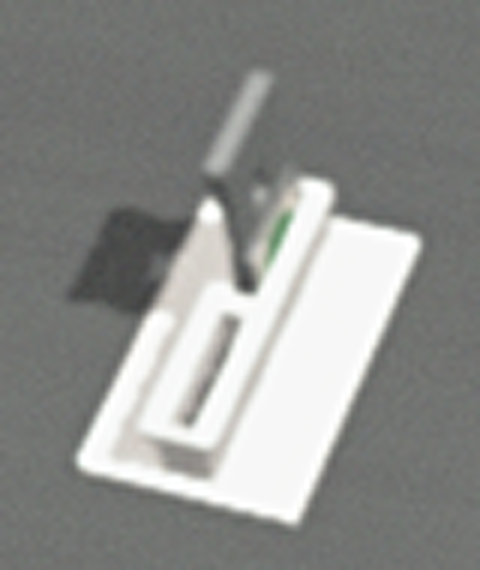

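View pics/t_rack.png

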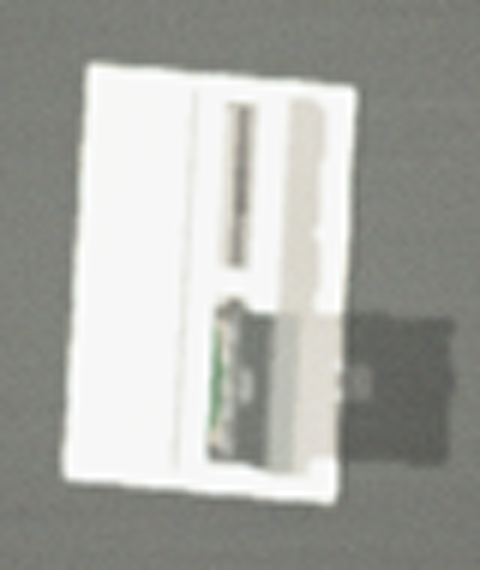

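```bash
cat > h.py <<'E'
import numpy as np,cv2
from station import r,cams,ticket
M={n:cams.camera_model(n) for n in("scene","top")}
def ray(n,p):
    E=M[n]["extrinsics"];K=M[n]["intrinsics"];R=E[:3,:3];t=E[:3,3]
    return -R.T@t, R.T@np.linalg.inv(K)@np.array([p[0],p[1],1.])
def onz(n,p,z):
    o,d=ray(n,p);return o+d*(z-o[2])/d[2]
def tri(ps,pt):
    o1,d1=ray("scene",ps);o2,d2=ray("top",pt)
    d1=d1/np.linalg.norm(d1);d2=d2/np.linalg.norm(d2)
    k=np.linalg.lstsq(np.c_[d1,-d2],o2-o1,rcond=None)[0]
    a=o1+k[0]*d1;b=o2+k[1]*d2;return (a+b)/2,np.linalg.norm(a-b)*1e3
def proj(n,X):
    E=M[n]["extrinsics"];p=M[n]["intrinsics"]@(E[:3,:3]@np.asarray(X)+E[:3,3]);return p[:2]/p[2]
def un(p,o,k):return ((p[0]+.5)/k-.5+o[0],(p[1]+.5)/k-.5+o[1])
E
python3 - <<'E'
from h import *
np.set_printoptions(precision=4,suppress=True)
S=lambda x,y:un((x,y),(350,135),5);T=lambda x,y:un((x,y),(190,195),7)
SR=lambda x,y:un((x,y),(190,105),6);TR=lambda x,y:un((x,y),(410,225),6)
print("cams",ray("scene",(0,0))[0],ray("top",(0,0))[0])
print("tip",tri(S(79,131),T(660,313)))
print("panel top front corners top",[onz("top",T(*p),.2) for p in((135,75),(151,637))])
print(" scene",[onz("scene",S(*p),.2) for p in((414,40),(414,342))])
print("header corners top",[onz("top",T(*p),.227) for p in((302,233),(334,231),(350,437),(318,438))])
print(" scene",[onz("scene",S(*p),.227) for p in((282,83),(305,83),(305,188),(281,188))])
print("base front corners top",[onz("top",T(*p),.012) for p in((350,140),(368,607))])
print("peg at 0.19 near panel top",onz("top",T(163,349),.19),onz("top",T(300,343),.19),"scene",onz("scene",S(390,191),.19),onz("scene",S(305,182),.19))
print("peg front",onz("top",T(440,331),.19),onz("scene",S(218,171),.19))
print("rack base top",[onz("top",TR(*p),.006) for p in((88,62),(357,88),(337,503),(64,478))])
print("rack base scene",[onz("scene",SR(*p),.006) for p in((78,468),(298,523),(420,238))])
print("pocket opening top z=.042",[onz("top",TR(*p),.042) for p in((228,103),(254,103),(246,268),(220,268))])
print("pocket opening scene",[onz("scene",SR(*p),.042) for p in((223,315),(240,318),(196,427),(178,423))])
E
```

```text
cams [1.1082 0.1292 1.0422] [0.4568 0.0286 1.1914]
tip (array([0.5122, 0.132 , 0.2126]), np.float64(0.47545835554783833))
panel top front corners top [array([0.587 , 0.2946, 0.2   ]), array([0.4173, 0.2852, 0.2   ])]
 scene [array([0.4196, 0.2853, 0.2   ]), array([0.5897, 0.2945, 0.2   ])]
header corners top [array([0.5359, 0.2365, 0.227 ]), array([0.5364, 0.227 , 0.227 ]), array([0.4758, 0.2211, 0.227 ]), array([0.4756, 0.2305, 0.227 ])]
 scene [array([0.4782, 0.2214, 0.227 ]), array([0.4762, 0.2319, 0.227 ]), array([0.5349, 0.2365, 0.227 ]), array([0.5369, 0.2259, 0.227 ])]
base front corners top [array([0.5871, 0.266 , 0.012 ]), array([0.4199, 0.2565, 0.012 ])]
peg at 0.19 near panel top [0.5037 0.2864 0.19  ] [0.5052 0.2444 0.19  ] scene [0.5032 0.2809 0.19  ] [0.5054 0.2411 0.19  ]
peg front [0.5085 0.2015 0.19  ] [0.5068 0.2001 0.19  ]
rack base top [array([ 0.5323, -0.2008,  0.006 ]), array([ 0.5206, -0.3126,  0.006 ]), array([ 0.3506, -0.2963,  0.006 ]), array([ 0.3612, -0.1849,  0.006 ])]
rack base scene [array([ 0.5233, -0.3103,  0.006 ]), array([ 0.5334, -0.2   ,  0.006 ]), array([ 0.3621, -0.1854,  0.006 ])]
pocket opening top z=.042 [array([ 0.5129, -0.2499,  0.042 ]), array([ 0.5128, -0.2604,  0.042 ]), array([ 0.4466, -0.2543,  0.042 ]), array([ 0.4467, -0.2439,  0.042 ])]
pocket opening scene [array([ 0.4492, -0.2545,  0.042 ]), array([ 0.4494, -0.2462,  0.042 ]), array([ 0.5122, -0.2487,  0.042 ]), array([ 0.5117, -0.2575,  0.042 ])]
```

```bash
python3 - <<'E'
from h import *
for n in("scene","top"):
    a=np.mean([cams.capture(n).astype(float) for _ in range(8)],0)[:,:,::-1]; np.save(f"{n}.npy",a)
s=np.load("scene.npy");t=np.load("top.npy")
def crop(im,x,y,w,h,k,f,lo=0,hi=255):
    c=cv2.resize(im[y:y+h,x:x+w],None,fx=k,fy=k,interpolation=cv2.INTER_CUBIC);c=np.clip((c-lo)/(hi-lo)*255,0,255);cv2.imwrite(f,c)
crop(s,200,110,64,82,7,"pics/s_rack2.png",90,255);crop(t,418,230,56,84,7,"pics/t_rack2.png",90,255)
crop(s,360,145,80,40,9,"pics/s_peg2.png",40,255)
E
```

```text
[ WARN:0@14.624] global loadsave.cpp:1063 imwrite_ Unsupported depth image for selected encoder is fallbacked to CV_8U.
```

View pics/s_rack2.png

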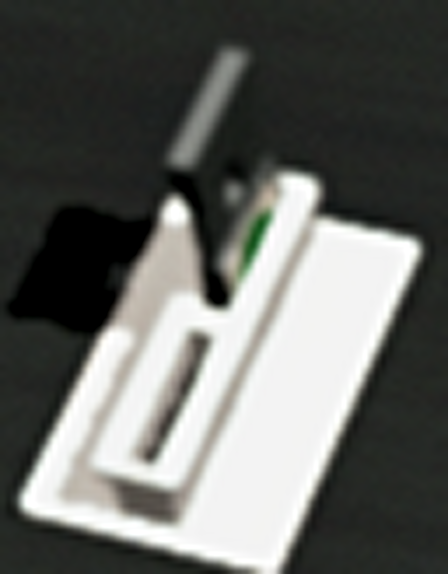

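View pics/t_rack2.png

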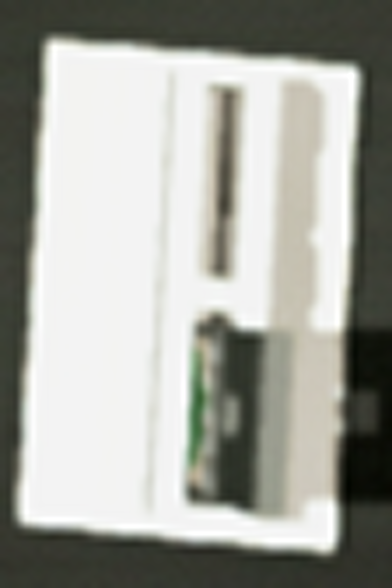

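View pics/s_peg2.png

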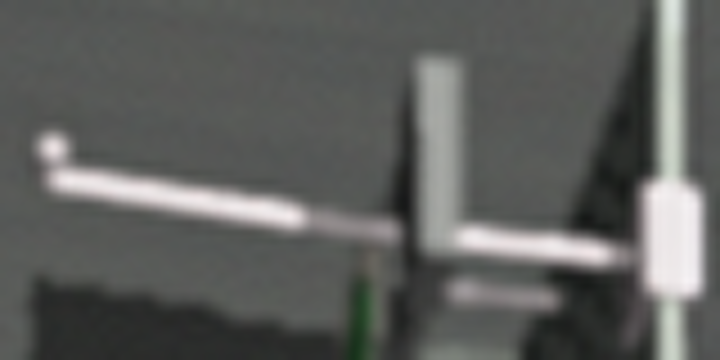

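```bash
python3 - <<'E'
from h import *
np.set_printoptions(precision=4,suppress=True)
SR=lambda x,y:un((x,y),(200,110),7);TR=lambda x,y:un((x,y),(418,230),7)
b=np.array([.4825,-.2517]);yr=np.array([-.9955,.0945]);xr=np.array([.0945,.9955])
def L(n,p,z):
    q=onz(n,p,z)[:2]-b;return 1e3*np.array([q@xr,q@yr])
print("in nominal rack frame (x,y mm), origin from base centre")
print("base",[L("top",TR(*p),.006) for p in((45,38),(360,67),(336,553),(18,524))])
print("base sc",[L("scene",SR(*p),.006) for p in((20,508),(275,570),(422,243))])
print("seam top",[L("top",TR(*p),.006) for p in((172,75),(150,510))])
print("scene outer top corners",[L("scene",SR(*p),.042) for p in((93,470),(185,487),(320,188))])
print("scene outer bottom",[L("scene",SR(*p),.006) for p in((180,524),(320,222))])
print("top -y outer",[L("top",TR(*p),.042) for p in((277,85),(262,310))])
print("hole top",[L("top",TR(*p),.042) for p in((208,88),(243,88),(232,277),(205,277))])
print("hole sc",[L("scene",SR(*p),.042) for p in((190,332),(212,335),(158,463),(136,458))])
print("fixed pack hdr sc (y=80)",[L("scene",SR(*p),.128) for p in((222,47),(250,50),(192,165),(166,160))])
print("fixed pack hdr top",[L("top",TR(*p),.128) for p in((266,332),(292,332),(284,515),(258,512))])
P=lambda x,y:un((x,y),(360,145),9)
c=np.array([.5033,.2899]);u=np.array([.0547,-.9985]);nrm=np.array([.9985,.0547])
for p in((600,251),(530,243),(460,236),(380,228),(300,214),(240,206),(180,197),(120,188),(60,179),(53,148)):
    o,d=ray("scene",P(*p));k=((c-o[:2])@nrm)/(d[:2]@nrm);q=o+k*d;print("peg s,z mm",(q[:2]-c)@u*1e3,q[2]*1e3)
E
```

```text
in nominal rack frame (x,y mm), origin from base centre
base [array([ 55.9554, -44.4924]), array([-56.8489, -43.8888]), array([-56.4227, 127.5349]), array([ 55.2273, 127.5482])]
base sc [array([-55.5308, -44.9078]), array([ 54.3546, -43.8282]), array([ 55.5056, 126.1841])]
seam top [array([  9.9011, -35.1759]), array([  9.2967, 118.5529])]
scene outer top corners [array([-17.8712, -39.4288]), array([ 19.9444, -36.825 ]), array([ 18.2614, 116.6108])]
scene outer bottom [array([  9.6307, -34.1154]), array([  9.6773, 124.692 ])]
top -y outer [array([-18.4115, -32.2261]), array([-17.1479,  45.5592])]
hole top [array([  5.3322, -29.1031]), array([ -6.7404, -30.1596]), array([-6.3143, 35.2157]), array([ 2.9272, 36.0347])]
hole sc [array([-6.1772, 33.1562]), array([ 2.9331, 34.2291]), array([  5.4775, -29.2935]), array([ -3.7658, -29.5017])]
fixed pack hdr sc (y=80) [array([ -7.3736, 110.9402]), array([  3.7452, 112.5433]), array([ 3.3481, 53.0094]), array([-7.1384, 52.5219])]
fixed pack hdr top [array([ 3.2155, 52.8559]), array([-4.9935, 52.1258]), array([ -5.3033, 109.4748]), array([  2.8924, 109.2784])]
peg s,z mm 12.585322648682034 191.7347185955316
peg s,z mm 30.805727288257426 191.9420833987161
peg s,z mm 48.97890273566017 191.6974467455117
peg s,z mm 69.81072184637726 191.41702098711033
peg s,z mm 91.12196826999282 193.85507839582638
peg s,z mm 106.93017115013178 194.55220183710685
peg s,z mm 122.80902248853701 195.70184287615967
peg s,z mm 138.6899067225122 196.8516310984144
peg s,z mm 154.572824242476 198.00156653213685
peg s,z mm 157.72410236122155 211.48727365394294
```

```bash
cat >> h.py <<'E'
from scipy.spatial.transform import Rotation as Ro
np.set_printoptions(precision=4,suppress=True)
def goal(*tg,yaw=None):
    """tool-frame deltas (m) from measured pose to world targets; wz for jaw axis yaw (deg, from +y ccw)"""
    s=r.sense();R=s["ee_rot"];p=s["tcp_pos"]
    y=np.degrees(np.arctan2(-R[0,1],R[1,1]))
    print("t",round(s["time_s"],2),"tcp",p,"yaw",round(y,2),"z",R[:,2],"F",s["wrist_force"],"g",round(s["gripper_width"],4))
    if yaw is None: yaw=y
    Rt=Ro.from_euler('z',yaw,degrees=True).as_matrix()@np.array([[-1,0,0],[0,1,0],[0,0,-1.]])
    print("rotvec",np.degrees(Ro.from_matrix(R.T@Rt).as_rotvec()))
    for t in tg: print(t,"->",R.T@(np.array(t)-p))
E
python3 - <<'E'
from h import *
goal((.25,-.55,.34),(.45,-.2,.34),(.506,.05,.34),(.5063,.2289,.30),yaw=3.13)
w=np.load("scene.npy")
c=np.array([.5033,.2899]);u=np.array([.0547,-.9985]);nrm=np.array([.9985,.0547])
# wire column centroids (bright above background)
g=w.mean(2);S=[];Z=[]
for x in list(range(367,393))+list(range(411,427)):
    col=g[150:178,x].copy() if x<400 else g[162:178,x].copy();y0=150 if x<400 else 162
    k=np.argmax(col);sl=col[max(0,k-2):k+3]-np.median(col);sl[sl<0]=0
    y=y0+max(0,k-2)+(sl*np.arange(len(sl))).sum()/sl.sum()
    o,d=ray("scene",(x,y));kk=((c-o[:2])@nrm)/(d[:2]@nrm);q=o+kk*d;S.append((q[:2]-c)@u*1e3);Z.append(q[2]*1e3)
S=np.array(S);Z=np.array(Z);print(np.c_[S,Z][::3])
a=(S>95)&(S<152);b=(S>12)&(S<50);print(np.polyfit(S[a],Z[a],1),np.polyfit(S[b],Z[b],1),Z[b].mean())
E
```

```text
t 0.9 tcp [ 0.2148 -0.5869  0.2226] yaw 20.1 z [ 0. -0. -1.] F [ 0.5739 -0.3399  0.3639] g 0.998
rotvec [-0.0028  0.002  16.9697]
(0.25, -0.55, 0.34) -> [-0.0457  0.0226 -0.1174]
(0.45, -0.2, 0.34) -> [-0.3538  0.2825 -0.1174]
(0.506, 0.05, 0.34) -> [-0.4923  0.4981 -0.1174]
(0.5063, 0.2289, 0.3) -> [-0.5541  0.666  -0.0774]
[[152.7358 198.0273]
 [145.6062 197.6695]
 [138.4073 196.6727]
 [131.286  196.3782]
 [124.1065 195.5896]
 [116.9532 195.0237]
 [109.7994 194.4559]
 [102.6226 193.728 ]
 [ 95.4592 193.1042]
 [ 45.8057 191.4531]
 [ 38.7014 191.0853]
 [ 31.6508 190.9732]
 [ 24.8023 191.8127]
 [ 17.5934 190.8826]]
[  0.0878 184.7399] [  0.0125 190.7855] 191.16628970527185
```

drive_tool(deltas=[{"dz": -0.05},{"dx": -0.02,"dy": 0.01,"dz": -0.09},{"dx": -0.046,"dy": 0.023,"dz": -0.117},{"dx": -0.084,"dy": 0.055,"dz": -0.117,"wz": 3},{"dx": -0.122,"dy": 0.087,"dz": -0.117,"wz": 6},{"dx": -0.16,"dy": 0.119,"dz": -0.117,"wz": 9},{"dx": -0.198,"dy": 0.151,"dz": -0.117,"wz": 12},{"dx": -0.236,"dy": 0.183,"dz": -0.117,"wz": 15},{"dx": -0.274,"dy": 0.215,"dz": -0.117,"wz": 17},{"dx": -0.312,"dy": 0.247,"dz": -0.117,"wz": 17},{"dx": -0.354,"dy": 0.283,"dz": -0.117,"wz": 17},{"dx": -0.354,"dy": 0.283,"dz": -0.117,"wz": 17}], gripper=0.45)

```text
schema error: expected keys dx, dy, dz, wx, wy, wz
```

```bash
python3 - <<'E'
from h import *
goal((.506,.05,.34),(.5063,.2289,.30),(.5063,.2289,.25),yaw=3.13)
E
```

```text
t 0.9 tcp [ 0.2148 -0.5869  0.2226] yaw 20.1 z [ 0. -0. -1.] F [ 0.5739 -0.3399  0.3639] g 0.998
rotvec [-0.0028  0.002  16.9697]
(0.506, 0.05, 0.34) -> [-0.4923  0.4981 -0.1174]
(0.5063, 0.2289, 0.3) -> [-0.5541  0.666  -0.0774]
(0.5063, 0.2289, 0.25) -> [-0.5541  0.666  -0.0274]
```

All keys are needed.

drive_tool(deltas=[{"dx": 0,"dy": 0,"dz": -0.05,"wx": 0,"wy": 0,"wz": 0},{"dx": -0.02,"dy": 0.01,"dz": -0.09,"wx": 0,"wy": 0,"wz": 0},{"dx": -0.046,"dy": 0.023,"dz": -0.117,"wx": 0,"wy": 0,"wz": 0},{"dx": -0.084,"dy": 0.055,"dz": -0.117,"wx": 0,"wy": 0,"wz": 3},{"dx": -0.122,"dy": 0.087,"dz": -0.117,"wx": 0,"wy": 0,"wz": 6},{"dx": -0.16,"dy": 0.119,"dz": -0.117,"wx": 0,"wy": 0,"wz": 9},{"dx": -0.198,"dy": 0.151,"dz": -0.117,"wx": 0,"wy": 0,"wz": 12},{"dx": -0.236,"dy": 0.183,"dz": -0.117,"wx": 0,"wy": 0,"wz": 15},{"dx": -0.274,"dy": 0.215,"dz": -0.117,"wx": 0,"wy": 0,"wz": 17},{"dx": -0.312,"dy": 0.247,"dz": -0.117,"wx": 0,"wy": 0,"wz": 17},{"dx": -0.354,"dy": 0.283,"dz": -0.117,"wx": 0,"wy": 0,"wz": 17},{"dx": -0.354,"dy": 0.283,"dz": -0.117,"wx": 0,"wy": 0,"wz": 17}], gripper=0.45)

```text
time_s: 2.1
tcp_pos: [0.4519, -0.1957, 0.3396]
ee_rot: [[-0.998, -0.06, 0.001], [-0.06, 0.998, 0.001], [-0.001, 0.001, -1.0]]
wrist_force: [-0.1, -0.9, 0.4]
gripper_width: 0.451
```

```bash
python3 - <<'E'
from h import *
goal((.506,.05,.34),(.5063,.2289,.30),(.5063,.2289,.25),yaw=3.13)
E
```

```text
t 2.1 tcp [ 0.4519 -0.1957  0.3396] yaw 3.45 z [ 0.001   0.0007 -1.    ] F [-0.1385 -0.8725  0.3905] g 0.4515
rotvec [0.037  0.0567 0.3192]
(0.506, 0.05, 0.34) -> [-0.0688  0.242  -0.0002]
(0.5063, 0.2289, 0.3) -> [-0.0798  0.4205  0.0399]
(0.5063, 0.2289, 0.25) -> [-0.0797  0.4205  0.0899]
```

drive_tool(deltas=[{"dx": -0.008,"dy": 0.04,"dz": 0,"wx": 0,"wy": 0,"wz": 0},{"dx": -0.016,"dy": 0.085,"dz": 0,"wx": 0,"wy": 0,"wz": 0},{"dx": -0.025,"dy": 0.13,"dz": 0,"wx": 0,"wy": 0,"wz": 0},{"dx": -0.034,"dy": 0.175,"dz": 0,"wx": 0,"wy": 0,"wz": 0},{"dx": -0.042,"dy": 0.22,"dz": 0,"wx": 0,"wy": 0,"wz": 0},{"dx": -0.05,"dy": 0.265,"dz": 0,"wx": 0,"wy": 0,"wz": 0},{"dx": -0.059,"dy": 0.31,"dz": 0,"wx": 0,"wy": 0,"wz": 0},{"dx": -0.068,"dy": 0.355,"dz": 0,"wx": 0,"wy": 0,"wz": 0},{"dx": -0.076,"dy": 0.395,"dz": 0.01,"wx": 0,"wy": 0,"wz": 0},{"dx": -0.08,"dy": 0.42,"dz": 0.03,"wx": 0,"wy": 0,"wz": 0},{"dx": -0.08,"dy": 0.422,"dz": 0.06,"wx": 0,"wy": 0,"wz": 0},{"dx": -0.08,"dy": 0.422,"dz": 0.08,"wx": 0,"wy": 0,"wz": 0},{"dx": -0.08,"dy": 0.422,"dz": 0.08,"wx": 0,"wy": 0,"wz": 0},{"dx": -0.08,"dy": 0.422,"dz": 0.08,"wx": 0,"wy": 0,"wz": 0}], gripper=0.45)

```text
time_s: 3.5
tcp_pos: [0.5076, 0.2259, 0.2602]
ee_rot: [[-0.999, -0.054, 0.001], [-0.054, 0.999, -0.0], [-0.001, -0.0, -1.0]]
wrist_force: [0.2, 0.3, 0.4]
gripper_width: 0.446
```

```bash
python3 - <<'E'
from h import *
goal((.5063,.2289,.202),yaw=3.13)
for n in("scene","top"):
    im=cams.capture(n)[:,:,::-1];x,y=(350,115) if n=="scene" else (190,195)
    cv2.imwrite(f"pics/{n}1.png",cv2.resize(im[y:y+100,x:x+110],None,fx=4,fy=4,interpolation=cv2.INTER_CUBIC))
a=cv2.imread("pics/scene1.png");b=cv2.imread("pics/top1.png");cv2.imwrite("pics/p1.png",np.vstack([a,b])[:, :][:600] if 0 else np.hstack([a[:, :400],b[:, :400]]))
E
```

```text
t 3.5 tcp [0.5076 0.2259 0.2602] yaw 3.09 z [ 0.0008 -0.0004 -1.    ] F [0.1681 0.2537 0.4141] g 0.4457
rotvec [-0.0255  0.0443 -0.041 ]
(0.5063, 0.2289, 0.202) -> [0.0012 0.0031 0.0582]
```

View pics/p1.png

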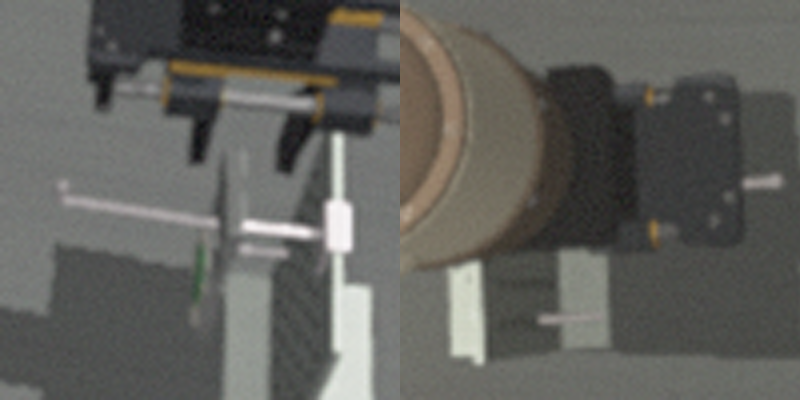

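drive_tool(deltas=[{"dx": 0.001,"dy": 0.003,"dz": 0.01,"wx": 0,"wy": 0,"wz": 0},{"dx": 0.001,"dy": 0.003,"dz": 0.025,"wx": 0,"wy": 0,"wz": 0},{"dx": 0.001,"dy": 0.003,"dz": 0.04,"wx": 0,"wy": 0,"wz": 0},{"dx": 0.001,"dy": 0.003,"dz": 0.05,"wx": 0,"wy": 0,"wz": 0},{"dx": 0.001,"dy": 0.003,"dz": 0.055,"wx": 0,"wy": 0,"wz": 0},{"dx": 0.001,"dy": 0.003,"dz": 0.058,"wx": 0,"wy": 0,"wz": 0},{"dx": 0.001,"dy": 0.003,"dz": 0.058,"wx": 0,"wy": 0,"wz": 0},{"dx": 0.001,"dy": 0.003,"dz": 0.058,"wx": 0,"wy": 0,"wz": 0}], gripper=0.45)

```text
time_s: 4.4
tcp_pos: [0.5062, 0.2294, 0.2021]
ee_rot: [[-0.999, -0.054, 0.001], [-0.054, 0.999, 0.001], [-0.001, 0.001, -1.0]]
wrist_force: [0.7, 0.4, 0.2]
gripper_width: 0.455
```

```bash
python3 - <<'E'
from h import *
goal((.5063,.2289,.202),yaw=3.13)
im=cams.capture("scene")[:,:,::-1]
cv2.imwrite("pics/p2.png",cv2.resize(im[115:215,350:460],None,fx=5,fy=5,interpolation=cv2.INTER_CUBIC))
E
```

```text
t 4.4 tcp [0.5062 0.2294 0.2021] yaw 3.1 z [ 0.001   0.0007 -1.    ] F [0.6808 0.4112 0.2119] g 0.4549
rotvec [ 0.034   0.0612 -0.0255]
(0.5063, 0.2289, 0.202) -> [-0.     -0.0005  0.0001]
```

View pics/p2.png

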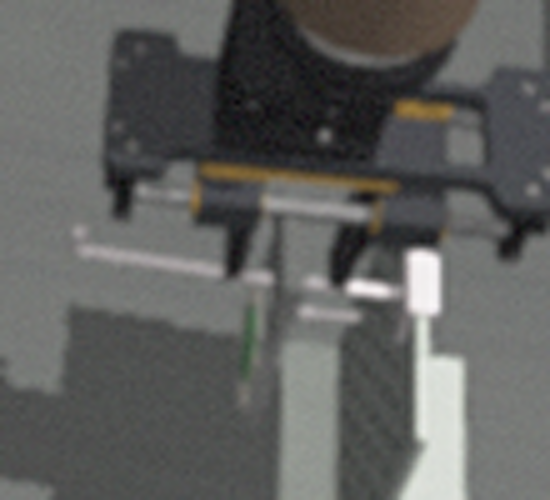

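The picture shows the fingers either side of the header (front finger at about (238,260), rear at (345,265), header at (285,240)) with nothing touching. Close.

drive_tool(deltas=[{"dx": 0,"dy": 0,"dz": 0,"wx": 0,"wy": 0,"wz": 0},{"dx": 0,"dy": 0,"dz": 0,"wx": 0,"wy": 0,"wz": 0},{"dx": 0,"dy": 0,"dz": 0,"wx": 0,"wy": 0,"wz": 0},{"dx": 0,"dy": 0,"dz": 0,"wx": 0,"wy": 0,"wz": 0},{"dx": 0,"dy": 0,"dz": 0,"wx": 0,"wy": 0,"wz": 0},{"dx": 0,"dy": 0,"dz": 0,"wx": 0,"wy": 0,"wz": 0}], gripper=0.0)

```text
time_s: 5.05
tcp_pos: [0.5059, 0.2292, 0.2016]
ee_rot: [[-0.999, -0.054, 0.0], [-0.054, 0.999, 0.0], [-0.0, 0.0, -1.0]]
wrist_force: [-0.6, -0.5, 0.0]
gripper_width: 0.113
```

```bash
python3 - <<'E'
from h import *
goal((.5063,.2289,.202),yaw=3.13)
E
```

```text
t 5.05 tcp [0.5059 0.2292 0.2016] yaw 3.1 z [ 0.0001  0.     -1.    ] F [-0.5576 -0.5044  0.0388] g 0.1128
rotvec [ 0.0011  0.004  -0.0303]
(0.5063, 0.2289, 0.202) -> [-0.0004 -0.0003 -0.0004]
```

drive_tool(deltas=[{"dx": 0,"dy": 0,"dz": -0.001,"wx": 0,"wy": 0,"wz": 0},{"dx": 0,"dy": 0,"dz": -0.003,"wx": 0,"wy": 0,"wz": 0},{"dx": 0,"dy": 0,"dz": -0.005,"wx": 0,"wy": 0,"wz": 0},{"dx": 0,"dy": 0,"dz": -0.007,"wx": 0,"wy": 0,"wz": 0},{"dx": 0,"dy": 0,"dz": -0.007,"wx": 0,"wy": 0,"wz": 0},{"dx": 0,"dy": 0,"dz": -0.007,"wx": 0,"wy": 0,"wz": 0}])

```text
time_s: 5.65
tcp_pos: [0.5059, 0.2292, 0.2086]
ee_rot: [[-0.999, -0.054, 0.0], [-0.054, 0.999, 0.0], [-0.0, 0.0, -1.0]]
wrist_force: [1.0, -0.1, -1.2]
gripper_width: 0.11
```

```bash
python3 - <<'E'
from h import *
c=np.array([.5033,.2899]);u=np.array([.0547,-.9985])
f=lambda s,z:tuple(c+u*s/1e3)+(z,)
goal(f(62,.2086),f(90,.210),f(130,.214),f(145,.219),yaw=3.13)
im=cams.capture("scene")[:,:,::-1]
cv2.imwrite("pics/p3.png",cv2.resize(im[115:215,350:460],None,fx=5,fy=5,interpolation=cv2.INTER_CUBIC))
E
```

```text
t 5.65 tcp [0.5059 0.2292 0.2086] yaw 3.1 z [ 0.0001  0.0001 -1.    ] F [ 1.038  -0.0872 -1.2089] g 0.1101
rotvec [ 0.0079  0.0043 -0.0312]
(np.float64(0.5066914), np.float64(0.227993), 0.2086) -> [-0.0008 -0.0012  0.    ]
(np.float64(0.508223), np.float64(0.20003499999999996), 0.21) -> [-0.0008 -0.0292 -0.0014]
(np.float64(0.510411), np.float64(0.160095), 0.214) -> [-0.0008 -0.0692 -0.0054]
(np.float64(0.5112315), np.float64(0.14511749999999998), 0.219) -> [-0.0008 -0.0842 -0.0104]
```

View pics/p3.png

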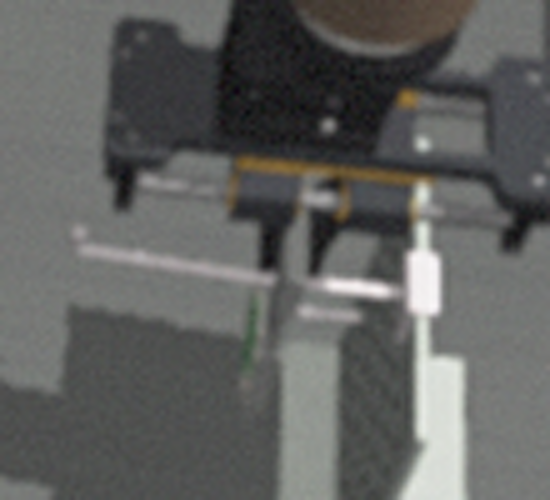

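drive_tool(deltas=[{"dx": 0,"dy": -0.003,"dz": 0,"wx": 0,"wy": 0,"wz": 0},{"dx": -0.0005,"dy": -0.008,"dz": 0,"wx": 0,"wy": 0,"wz": 0},{"dx": -0.0005,"dy": -0.014,"dz": 0,"wx": 0,"wy": 0,"wz": 0},{"dx": -0.0005,"dy": -0.02,"dz": -0.0005,"wx": 0,"wy": 0,"wz": 0},{"dx": -0.0005,"dy": -0.026,"dz": -0.001,"wx": 0,"wy": 0,"wz": 0},{"dx": -0.0005,"dy": -0.032,"dz": -0.0015,"wx": 0,"wy": 0,"wz": 0},{"dx": -0.0005,"dy": -0.038,"dz": -0.002,"wx": 0,"wy": 0,"wz": 0},{"dx": -0.0005,"dy": -0.044,"dz": -0.0025,"wx": 0,"wy": 0,"wz": 0},{"dx": -0.0005,"dy": -0.05,"dz": -0.003,"wx": 0,"wy": 0,"wz": 0},{"dx": -0.0005,"dy": -0.056,"dz": -0.0035,"wx": 0,"wy": 0,"wz": 0},{"dx": -0.0005,"dy": -0.062,"dz": -0.004,"wx": 0,"wy": 0,"wz": 0},{"dx": -0.0005,"dy": -0.067,"dz": -0.0045,"wx": 0,"wy": 0,"wz": 0},{"dx": -0.0005,"dy": -0.067,"dz": -0.0045,"wx": 0,"wy": 0,"wz": 0},{"dx": -0.0005,"dy": -0.067,"dz": -0.0045,"wx": 0,"wy": 0,"wz": 0}])

```text
time_s: 7.1
tcp_pos: [0.5101, 0.1622, 0.2131]
ee_rot: [[-0.999, -0.054, 0.0], [-0.054, 0.999, 0.0], [-0.0, 0.0, -1.0]]
wrist_force: [-0.3, -0.4, -2.0]
gripper_width: 0.116
```

```bash
python3 - <<'E'
from h import *
goal((.5063,.1621,.213),yaw=3.13)
im=cams.capture("scene")[:,:,::-1]
cv2.imwrite("pics/p4.png",cv2.resize(im[115:215,350:460],None,fx=5,fy=5,interpolation=cv2.INTER_CUBIC))
E
```

```text
t 7.1 tcp [0.5101 0.1622 0.2131] yaw 3.09 z [ 0.0001  0.0001 -1.    ] F [-0.2611 -0.4163 -2.0008] g 0.116
rotvec [ 0.0057  0.0084 -0.0405]
(0.5063, 0.1621, 0.213) -> [0.0038 0.0001 0.0001]
```

View pics/p4.png

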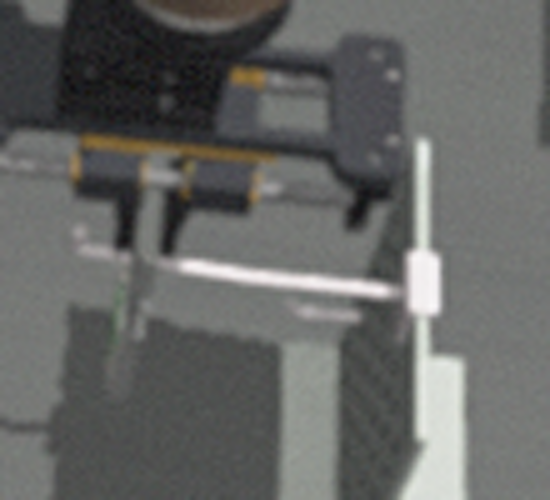

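drive_tool(deltas=[{"dx": 0,"dy": 0,"dz": 0.002,"wx": 0,"wy": 0,"wz": 0},{"dx": 0,"dy": 0,"dz": 0.004,"wx": 0,"wy": 0,"wz": 0},{"dx": 0,"dy": 0,"dz": 0.006,"wx": 0,"wy": 0,"wz": 0},{"dx": 0,"dy": 0,"dz": 0.0065,"wx": 0,"wy": 0,"wz": 0},{"dx": 0,"dy": 0,"dz": 0.0065,"wx": 0,"wy": 0,"wz": 0}])

```text
time_s: 7.65
tcp_pos: [0.5101, 0.1624, 0.2067]
ee_rot: [[-0.999, -0.054, 0.0], [-0.054, 0.999, 0.0], [-0.0, 0.0, -1.0]]
wrist_force: [-0.8, 0.6, 1.0]
gripper_width: 0.112
```

drive_tool(deltas=[{"dx": 0,"dy": 0,"dz": 0.0004,"wx": 0,"wy": 0,"wz": 0},{"dx": 0,"dy": 0,"dz": 0.0004,"wx": 0,"wy": 0,"wz": 0}])

```text
time_s: 7.85
tcp_pos: [0.5101, 0.1624, 0.2064]
ee_rot: [[-0.999, -0.054, 0.0], [-0.054, 0.999, 0.0], [-0.0, 0.0, -1.0]]
wrist_force: [-0.1, 0.6, 1.4]
gripper_width: 0.111
```

drive_tool(deltas=[{"dx": 0,"dy": 0,"dz": -0.003,"wx": 0,"wy": 0,"wz": 0},{"dx": 0,"dy": 0,"dz": -0.006,"wx": 0,"wy": 0,"wz": 0},{"dx": 0,"dy": 0,"dz": -0.009,"wx": 0,"wy": 0,"wz": 0},{"dx": 0,"dy": -0.004,"dz": -0.0105,"wx": 0,"wy": 0,"wz": 0},{"dx": 0,"dy": -0.008,"dz": -0.012,"wx": 0,"wy": 0,"wz": 0},{"dx": 0,"dy": -0.012,"dz": -0.0135,"wx": 0,"wy": 0,"wz": 0},{"dx": 0,"dy": -0.016,"dz": -0.0148,"wx": 0,"wy": 0,"wz": 0},{"dx": 0,"dy": -0.02,"dz": -0.0158,"wx": 0,"wy": 0,"wz": 0},{"dx": 0,"dy": -0.02,"dz": -0.0158,"wx": 0,"wy": 0,"wz": 0},{"dx": 0,"dy": -0.02,"dz": -0.0158,"wx": 0,"wy": 0,"wz": 0}])

```text
time_s: 8.85
tcp_pos: [0.5111, 0.1422, 0.2219]
ee_rot: [[-0.999, -0.054, -0.0], [-0.054, 0.999, 0.0], [0.0, 0.0, -1.0]]
wrist_force: [-0.5, 0.5, -1.5]
gripper_width: 0.114
```

```bash
python3 - <<'E'
from h import *
c=np.array([.5033,.2899]);u=np.array([.0547,-.9985])
f=lambda s,z:tuple(c+u*s/1e3)+(z,)
goal(f(148,.2222),f(200,.2222),yaw=3.13)
im=cams.capture("scene")[:,:,::-1]
cv2.imwrite("pics/p5.png",cv2.resize(im[115:215,340:450],None,fx=5,fy=5,interpolation=cv2.INTER_CUBIC))
E
```

```text
t 8.85 tcp [0.5111 0.1422 0.2219] yaw 3.08 z [-0.      0.0001 -1.    ] F [-0.5436  0.4937 -1.503 ] g 0.1141
rotvec [ 0.0047 -0.0022 -0.0488]
(np.float64(0.5113956), np.float64(0.14212199999999997), 0.2222) -> [-0.0003 -0.0001 -0.0003]
(np.float64(0.5142399999999999), np.float64(0.09019999999999997), 0.2222) -> [-0.0003 -0.0521 -0.0003]
```

View pics/p5.png

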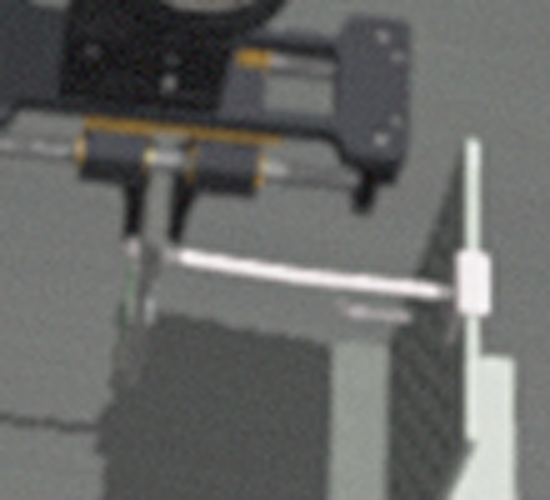

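drive_tool(deltas=[{"dx": 0,"dy": -0.002,"dz": -0.0003,"wx": 0,"wy": 0,"wz": 0},{"dx": 0,"dy": -0.004,"dz": -0.0003,"wx": 0,"wy": 0,"wz": 0},{"dx": 0,"dy": -0.006,"dz": -0.0003,"wx": 0,"wy": 0,"wz": 0},{"dx": 0,"dy": -0.008,"dz": -0.0003,"wx": 0,"wy": 0,"wz": 0},{"dx": 0,"dy": -0.01,"dz": -0.0003,"wx": 0,"wy": 0,"wz": 0},{"dx": 0,"dy": -0.01,"dz": -0.0003,"wx": 0,"wy": 0,"wz": 0}])

```text
time_s: 9.5
tcp_pos: [0.5116, 0.1321, 0.2223]
ee_rot: [[-0.999, -0.054, -0.0], [-0.054, 0.999, -0.0], [0.0, -0.0, -1.0]]
wrist_force: [-0.5, 0.7, -1.6]
gripper_width: 0.113
```

drive_tool(deltas=[{"dx": 0,"dy": -0.002,"dz": 0,"wx": 0,"wy": 0,"wz": 0},{"dx": 0,"dy": -0.004,"dz": 0,"wx": 0,"wy": 0,"wz": 0},{"dx": 0,"dy": -0.006,"dz": 0,"wx": 0,"wy": 0,"wz": 0},{"dx": 0,"dy": -0.009,"dz": 0,"wx": 0,"wy": 0,"wz": 0},{"dx": 0,"dy": -0.012,"dz": 0,"wx": 0,"wy": 0,"wz": 0},{"dx": 0,"dy": -0.016,"dz": 0,"wx": 0,"wy": 0,"wz": 0},{"dx": 0,"dy": -0.022,"dz": 0,"wx": 0,"wy": 0,"wz": 0},{"dx": 0,"dy": -0.03,"dz": 0,"wx": 0,"wy": 0,"wz": 0},{"dx": 0,"dy": -0.04,"dz": 0,"wx": 0,"wy": 0,"wz": 0},{"dx": 0,"dy": -0.05,"dz": 0,"wx": 0,"wy": 0,"wz": 0},{"dx": 0,"dy": -0.05,"dz": 0,"wx": 0,"wy": 0,"wz": 0}])

```text
time_s: 10.6
tcp_pos: [0.5143, 0.081, 0.2223]
ee_rot: [[-0.999, -0.052, -0.0], [-0.052, 0.999, -0.0], [0.0, -0.0, -1.0]]
wrist_force: [-0.2, -0.2, -1.0]
gripper_width: 0.114
```

```bash
python3 - <<'E'
from h import *
# rack pocket centre: base-frame offset (-0.8,+1.5) mm
b=np.array([.4825,-.2517]);yr=np.array([-.9955,.0945]);xr=np.array([.0945,.9955])
pc=b-.0008*xr+.0015*yr;print("pocket",pc,"yaw",np.degrees(np.arctan2(-xr[0],xr[1])))
# pack held: tcp-to-pack centre offset = pack centre(.166 at tcp .2016)
goal((.5,-.1,.27),(*pc,.20),yaw=-5.42)
ims=[]
for n,x,y in(("scene",300,100),("top",250,195)):
    im=cams.capture(n)[:,:,::-1];ims.append(cv2.resize(im[y:y+110,x:x+90],None,fx=4.4,fy=4.4,interpolation=cv2.INTER_CUBIC))
cv2.imwrite("pics/p6.png",np.hstack(ims))
E
```

```text
pocket [ 0.4809 -0.2524] yaw -5.422677070942549
t 10.6 tcp [0.5143 0.081  0.2223] yaw 3.0 z [-0.0002 -0.0002 -1.    ] F [-0.191  -0.2306 -1.0448] g 0.1137
rotvec [-0.0107 -0.0119  8.4194]
(0.5, -0.1, 0.27) -> [ 0.0237 -0.18   -0.0477]
(np.float64(0.48093115), np.float64(-0.25235464999999996), 0.2) -> [ 0.0507 -0.3312  0.0223]
```

View pics/p6.png

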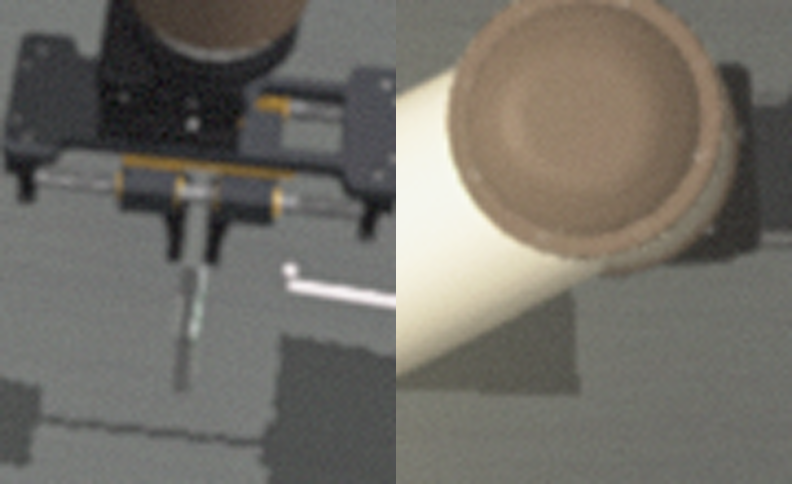

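drive_tool(deltas=[{"dx": 0.001,"dy": -0.01,"dz": -0.008,"wx": 0,"wy": 0,"wz": 0.3},{"dx": 0.004,"dy": -0.03,"dz": -0.02,"wx": 0,"wy": 0,"wz": 1},{"dx": 0.009,"dy": -0.06,"dz": -0.03,"wx": 0,"wy": 0,"wz": 2},{"dx": 0.014,"dy": -0.09,"dz": -0.03,"wx": 0,"wy": 0,"wz": 3},{"dx": 0.018,"dy": -0.12,"dz": -0.03,"wx": 0,"wy": 0,"wz": 3.6},{"dx": 0.023,"dy": -0.15,"dz": -0.03,"wx": 0,"wy": 0,"wz": 4.2},{"dx": 0.028,"dy": -0.18,"dz": -0.03,"wx": 0,"wy": 0,"wz": 4.8},{"dx": 0.032,"dy": -0.21,"dz": -0.03,"wx": 0,"wy": 0,"wz": 5.4},{"dx": 0.037,"dy": -0.24,"dz": -0.02,"wx": 0,"wy": 0,"wz": 6.2},{"dx": 0.042,"dy": -0.27,"dz": -0.01,"wx": 0,"wy": 0,"wz": 7},{"dx": 0.046,"dy": -0.3,"dz": 0,"wx": 0,"wy": 0,"wz": 7.8},{"dx": 0.05,"dy": -0.32,"dz": 0.015,"wx": 0,"wy": 0,"wz": 8.4},{"dx": 0.051,"dy": -0.331,"dz": 0.03,"wx": 0,"wy": 0,"wz": 8.4},{"dx": 0.051,"dy": -0.331,"dz": 0.045,"wx": 0,"wy": 0,"wz": 8.4},{"dx": 0.051,"dy": -0.331,"dz": 0.056,"wx": 0,"wy": 0,"wz": 8.4},{"dx": 0.051,"dy": -0.331,"dz": 0.062,"wx": 0,"wy": 0,"wz": 8.4},{"dx": 0.051,"dy": -0.331,"dz": 0.062,"wx": 0,"wy": 0,"wz": 8.4},{"dx": 0.051,"dy": -0.331,"dz": 0.062,"wx": 0,"wy": 0,"wz": 8.4}])

```text
time_s: 12.5
tcp_pos: [0.4819, -0.2508, 0.161]
ee_rot: [[-0.996, 0.092, 0.001], [0.092, 0.996, -0.001], [-0.001, -0.0, -1.0]]
wrist_force: [0.1, 0.1, -0.8]
gripper_width: 0.113
```

```bash
python3 - <<'E'
from h import *
goal((.4806,-.2524,.160),yaw=-5.42)
ims=[]
for n,x,y in(("scene",180,70),("top",400,215)):
    a=np.mean([cams.capture(n).astype(float) for _ in range(4)],0)[:,:,::-1]; np.save(f"{n}_r.npy",a)
    ims.append(cv2.resize(a[y:y+120,x:x+90],None,fx=4.4,fy=4.4,interpolation=cv2.INTER_CUBIC))
cv2.imwrite("pics/p7.png",np.hstack(ims).clip(0,255).astype(np.uint8))
E
```

```text
t 12.5 tcp [ 0.4819 -0.2508  0.161 ] yaw -5.25 z [ 0.0011 -0.0006 -1.    ] F [ 0.1046  0.0708 -0.8206] g 0.113
rotvec [-0.026   0.0645  0.166 ]
(0.4806, -0.2524, 0.16) -> [ 0.0011 -0.0017  0.001 ]
```

View pics/p7.png

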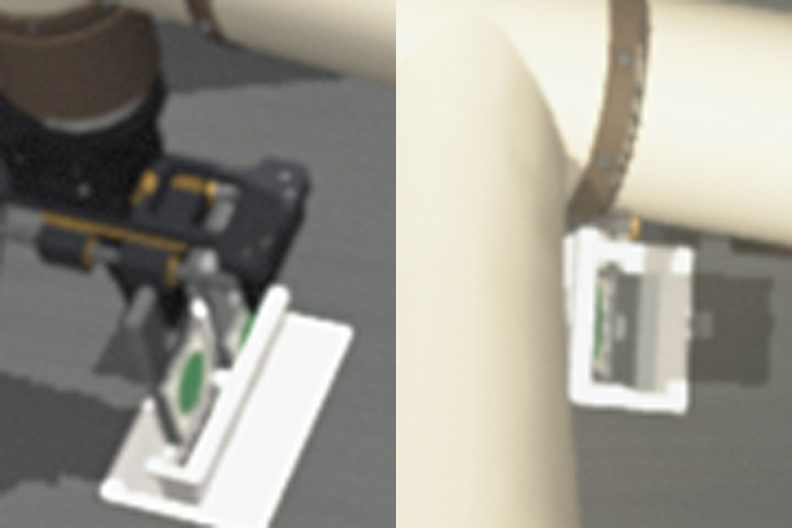

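drive_tool(deltas=[{"dx": 0.0005,"dy": -0.001,"dz": 0.004,"wx": 0,"wy": 0,"wz": 0.1},{"dx": 0.0005,"dy": -0.001,"dz": 0.01,"wx": 0,"wy": 0,"wz": 0.1},{"dx": 0.0005,"dy": -0.001,"dz": 0.015,"wx": 0,"wy": 0,"wz": 0.1},{"dx": 0.0005,"dy": -0.001,"dz": 0.015,"wx": 0,"wy": 0,"wz": 0.1},{"dx": 0.0005,"dy": -0.001,"dz": 0.015,"wx": 0,"wy": 0,"wz": 0.1}])

```text
time_s: 13.4
tcp_pos: [0.4806, -0.2518, 0.1449]
ee_rot: [[-0.996, 0.094, -0.001], [0.094, 0.996, 0.0], [0.001, -0.0, -1.0]]
wrist_force: [0.5, 0.3, -1.0]
gripper_width: 0.11
```

```bash
python3 - <<'E'
from h import *
goal((.4806,-.2524,.145),(.4806,-.2524,.1026),yaw=-5.42)
a=np.mean([cams.capture("scene").astype(float) for _ in range(4)],0)[:,:,::-1]
np.save("sr2.npy",a)
cv2.imwrite("pics/p8.png",cv2.resize(a[120:195,195:270],None,fx=8,fy=8,interpolation=cv2.INTER_CUBIC).clip(0,255).astype(np.uint8))
E
```

```text
t 13.4 tcp [ 0.4806 -0.2518  0.1449] yaw -5.4 z [-0.0007  0.     -1.    ] F [ 0.4591  0.2857 -1.012 ] g 0.1104
rotvec [-0.0016 -0.042   0.0236]
(0.4806, -0.2524, 0.145) -> [-0.0001 -0.0006 -0.0001]
(0.4806, -0.2524, 0.1026) -> [-0.0001 -0.0006  0.0423]
```

View pics/p8.png

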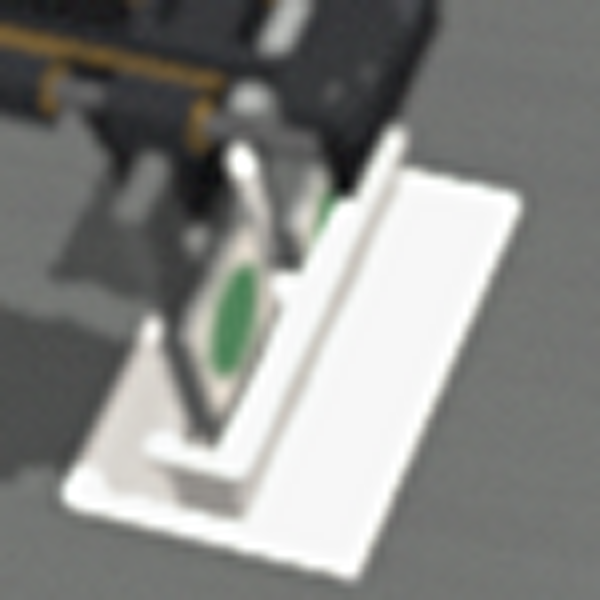

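The scene view has the pack's near lower corner at about (203,440) in the crop, over the pocket mouth and centred between the rim corners (148,443) and (243,470). I'll go down in stages and watch the force.

drive_tool(deltas=[{"dx": 0,"dy": -0.0004,"dz": 0.002,"wx": 0,"wy": 0,"wz": 0},{"dx": 0,"dy": -0.0004,"dz": 0.004,"wx": 0,"wy": 0,"wz": 0},{"dx": 0,"dy": -0.0004,"dz": 0.006,"wx": 0,"wy": 0,"wz": 0},{"dx": 0,"dy": -0.0004,"dz": 0.008,"wx": 0,"wy": 0,"wz": 0},{"dx": 0,"dy": -0.0004,"dz": 0.01,"wx": 0,"wy": 0,"wz": 0},{"dx": 0,"dy": -0.0004,"dz": 0.01,"wx": 0,"wy": 0,"wz": 0}])

```text
time_s: 14.2
tcp_pos: [0.4805, -0.2522, 0.1348]
ee_rot: [[-0.996, 0.094, -0.001], [0.094, 0.996, 0.0], [0.001, 0.0, -1.0]]
wrist_force: [-0.8, 0.3, -1.1]
gripper_width: 0.111
```

```bash
python3 - <<'E'
from h import *
goal((.4806,-.2522,.1026),yaw=-5.42)
a=cams.capture("scene")[:,:,::-1]
cv2.imwrite("pics/p9.png",cv2.resize(a[120:195,195:270],None,fx=8,fy=8,interpolation=cv2.INTER_CUBIC))
E
```

```text
t 14.2 tcp [ 0.4805 -0.2522  0.1348] yaw -5.4 z [-0.0007  0.0002 -1.    ] F [-0.8434  0.332  -1.0578] g 0.1114
rotvec [ 0.0084 -0.0432  0.0153]
(0.4806, -0.2522, 0.1026) -> [-0.0002 -0.      0.0322]
```

View pics/p9.png

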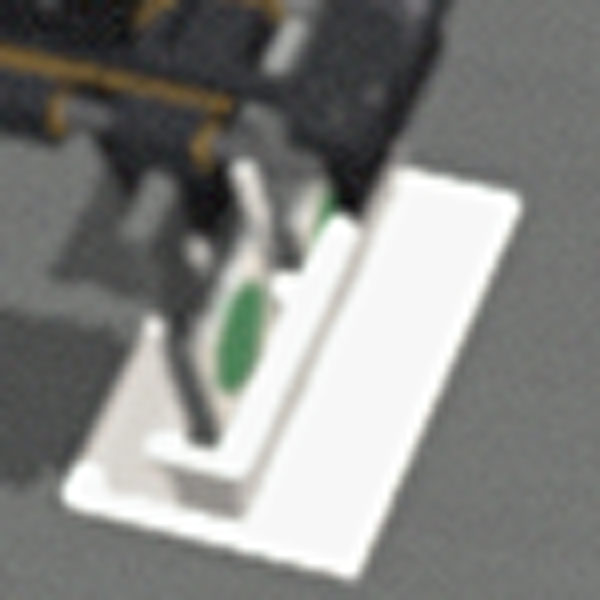

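drive_tool(deltas=[{"dx": 0,"dy": 0,"dz": 0.003,"wx": 0,"wy": 0,"wz": 0},{"dx": 0,"dy": 0,"dz": 0.006,"wx": 0,"wy": 0,"wz": 0},{"dx": 0,"dy": 0,"dz": 0.009,"wx": 0,"wy": 0,"wz": 0},{"dx": 0,"dy": 0,"dz": 0.012,"wx": 0,"wy": 0,"wz": 0},{"dx": 0,"dy": 0,"dz": 0.015,"wx": 0,"wy": 0,"wz": 0},{"dx": 0,"dy": 0,"dz": 0.015,"wx": 0,"wy": 0,"wz": 0}])

```text
time_s: 14.85
tcp_pos: [0.4803, -0.2521, 0.1197]
ee_rot: [[-0.996, 0.094, -0.001], [0.094, 0.996, 0.0], [0.001, 0.0, -1.0]]
wrist_force: [-0.4, -0.6, -0.6]
gripper_width: 0.115
```

drive_tool(deltas=[{"dx": 0,"dy": 0,"dz": 0.003,"wx": 0,"wy": 0,"wz": 0},{"dx": 0,"dy": 0,"dz": 0.006,"wx": 0,"wy": 0,"wz": 0},{"dx": 0,"dy": 0,"dz": 0.009,"wx": 0,"wy": 0,"wz": 0},{"dx": 0,"dy": 0,"dz": 0.012,"wx": 0,"wy": 0,"wz": 0},{"dx": 0,"dy": 0,"dz": 0.0145,"wx": 0,"wy": 0,"wz": 0},{"dx": 0,"dy": 0,"dz": 0.0145,"wx": 0,"wy": 0,"wz": 0}])

```text
time_s: 15.45
tcp_pos: [0.4804, -0.2521, 0.1053]
ee_rot: [[-0.996, 0.094, -0.001], [0.094, 0.996, 0.0], [0.001, 0.0, -1.0]]
wrist_force: [0.1, -0.6, -2.1]
gripper_width: 0.11
```

drive_tool(deltas=[{"dx": 0,"dy": 0,"dz": 0.001,"wx": 0,"wy": 0,"wz": 0},{"dx": 0,"dy": 0,"dz": 0.002,"wx": 0,"wy": 0,"wz": 0},{"dx": 0,"dy": 0,"dz": 0.0023,"wx": 0,"wy": 0,"wz": 0},{"dx": 0,"dy": 0,"dz": 0.0023,"wx": 0,"wy": 0,"wz": 0}])

```text
time_s: 15.85
tcp_pos: [0.4807, -0.2522, 0.1035]
ee_rot: [[-0.996, 0.094, 0.0], [0.094, 0.996, -0.0], [-0.0, -0.0, -1.0]]
wrist_force: [0.3, 0.3, -1.5]
gripper_width: 0.112
```

drive_tool(deltas=[{"dx": 0,"dy": 0,"dz": 0.0004,"wx": 0,"wy": 0,"wz": 0},{"dx": 0,"dy": 0,"dz": 0.0004,"wx": 0,"wy": 0,"wz": 0}])

```text
time_s: 16.05
tcp_pos: [0.4807, -0.2522, 0.103]
ee_rot: [[-0.996, 0.094, 0.0], [0.094, 0.996, 0.0], [-0.0, 0.0, -1.0]]
wrist_force: [-0.7, -0.3, -0.8]
gripper_width: 0.115
```

drive_tool(deltas=[{"dx": 0,"dy": 0,"dz": 0.0005,"wx": 0,"wy": 0,"wz": 0},{"dx": 0,"dy": 0,"dz": 0.0005,"wx": 0,"wy": 0,"wz": 0},{"dx": 0,"dy": 0,"dz": 0.0005,"wx": 0,"wy": 0,"wz": 0}])

```text
time_s: 16.35
tcp_pos: [0.4808, -0.2523, 0.103]
ee_rot: [[-0.996, 0.094, 0.0], [0.094, 0.996, -0.0], [-0.0, -0.0, -1.0]]
wrist_force: [-1.4, 0.9, 2.5]
gripper_width: 0.117
```

drive_tool(deltas=[{"dx": 0,"dy": 0,"dz": 0.0003,"wx": 0,"wy": 0,"wz": 0},{"dx": 0,"dy": 0,"dz": 0.0003,"wx": 0,"wy": 0,"wz": 0},{"dx": 0,"dy": 0,"dz": 0.0003,"wx": 0,"wy": 0,"wz": 0}])

```text
time_s: 16.65
tcp_pos: [0.4808, -0.2523, 0.103]
ee_rot: [[-0.996, 0.094, 0.0], [0.094, 0.996, -0.0], [-0.0, -0.0, -1.0]]
wrist_force: [-2.3, 1.4, 4.5]
gripper_width: 0.112
```

The floor bears at TCP z 0.1030 (expected 0.1026), so the pack is fully down. Release.

drive_tool(deltas=[{"dx": 0,"dy": 0,"dz": -0.0003,"wx": 0,"wy": 0,"wz": 0},{"dx": 0,"dy": 0,"dz": -0.0003,"wx": 0,"wy": 0,"wz": 0},{"dx": 0,"dy": 0,"dz": -0.0003,"wx": 0,"wy": 0,"wz": 0},{"dx": 0,"dy": 0,"dz": -0.0003,"wx": 0,"wy": 0,"wz": 0},{"dx": 0,"dy": 0,"dz": -0.0003,"wx": 0,"wy": 0,"wz": 0},{"dx": 0,"dy": 0,"dz": -0.0003,"wx": 0,"wy": 0,"wz": 0}], gripper=0.4)

```text
time_s: 17.25
tcp_pos: [0.4807, -0.2522, 0.1025]
ee_rot: [[-0.996, 0.094, -0.0], [0.094, 0.996, 0.0], [0.0, 0.0, -1.0]]
wrist_force: [-0.2, 0.2, 0.4]
gripper_width: 0.397
```

drive_tool(deltas=[{"dx": 0,"dy": 0,"dz": -0.005,"wx": 0,"wy": 0,"wz": 0},{"dx": 0,"dy": 0,"dz": -0.015,"wx": 0,"wy": 0,"wz": 0},{"dx": 0,"dy": 0,"dz": -0.03,"wx": 0,"wy": 0,"wz": 0},{"dx": 0,"dy": 0,"dz": -0.05,"wx": 0,"wy": 0,"wz": 0},{"dx": 0,"dy": 0,"dz": -0.075,"wx": 0,"wy": 0,"wz": 0},{"dx": 0,"dy": -0.01,"dz": -0.11,"wx": 0,"wy": 0,"wz": 0},{"dx": 0.005,"dy": -0.05,"dz": -0.13,"wx": 0,"wy": 0,"wz": 0},{"dx": 0.02,"dy": -0.095,"dz": -0.14,"wx": 0,"wy": 0,"wz": 0},{"dx": 0.04,"dy": -0.135,"dz": -0.14,"wx": 0,"wy": 0,"wz": 0},{"dx": 0.06,"dy": -0.175,"dz": -0.14,"wx": 0,"wy": 0,"wz": 0},{"dx": 0.08,"dy": -0.215,"dz": -0.14,"wx": 0,"wy": 0,"wz": 0},{"dx": 0.08,"dy": -0.215,"dz": -0.14,"wx": 0,"wy": 0,"wz": 0},{"dx": 0.08,"dy": -0.215,"dz": -0.14,"wx": 0,"wy": 0,"wz": 0}])

```text
time_s: 18.55
tcp_pos: [0.38, -0.4595, 0.2431]
ee_rot: [[-0.995, 0.097, 0.001], [0.097, 0.995, -0.0], [-0.001, -0.0, -1.0]]
wrist_force: [0.3, 0.9, 0.1]
gripper_width: 0.4
```

```bash
python3 - <<'E'
from h import *
goal((.48,-.25,.2))
for n in("scene","top"): 
    a=cams.capture(n)[:,:,::-1];cv2.imwrite(f"pics/{n}_end.png",a)
    x,y=(190,95) if n=="scene" else (410,225)
    cv2.imwrite(f"pics/{n}_endz.png",cv2.resize(a[y:y+100,x:x+85],None,fx=5,fy=5,interpolation=cv2.INTER_CUBIC))
cv2.imwrite("pics/endz.png",np.hstack([cv2.imread(f"pics/{n}_endz.png")[:, :400] for n in("scene","top")]))
E
```

```text
t 18.55 tcp [ 0.38   -0.4595  0.2431] yaw -5.54 z [ 0.0006 -0.0002 -1.    ] F [0.2822 0.9461 0.0547] g 0.4004
rotvec [-0.0105  0.0328  0.    ]
(0.48, -0.25, 0.2) -> [-0.0793  0.2182  0.0431]
```

View pics/endz.png

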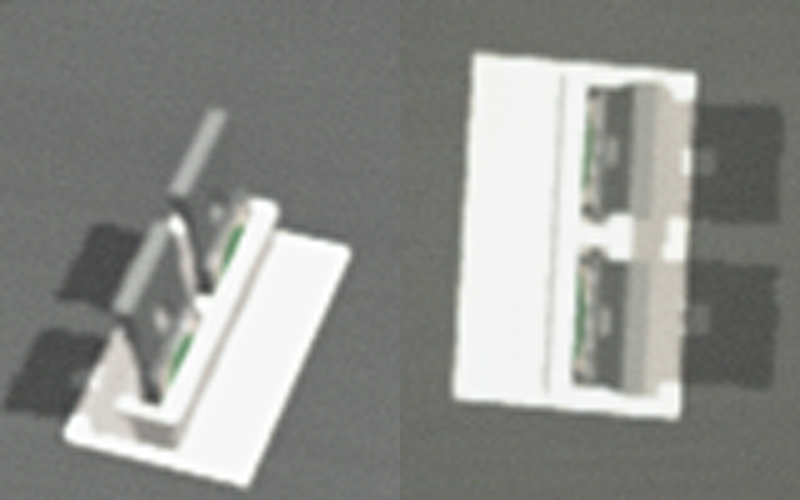

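View pics/scene_end.png

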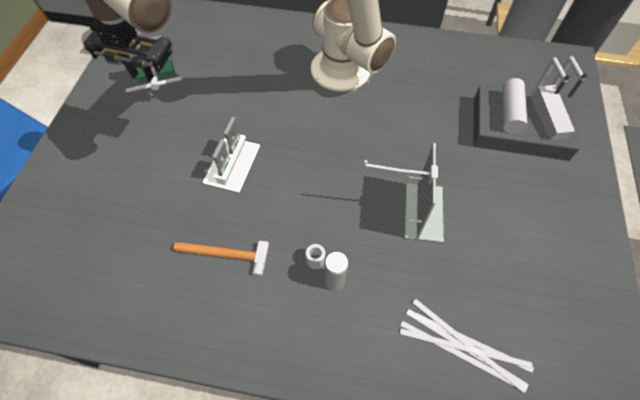

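The pack stands in the pocket, level with its fixed neighbour in both views: its header is at (150,265) in the scene crop, and its shadow matches the neighbour's. Coupling, can, hammer and peg are where they were, and the gripper is clear.

```bash
python3 - <<'E'
from h import *
print(ticket.finish_job())
E
```

```text
the job is handed in; nothing more can be done
None
```

The lens pack is off the peg and standing fully down in the rack's empty pocket, let go. I handed the job in at about 18.6 s.

- **On the peg:** I pinched the header, lifted the pack about 7 mm and slid it along. One light touch of the slot roof on the sloped wire put the slope at about 5.2 degrees; the camera had given about 5.0. I then took the pack over the tip lifted about 12.5 mm.
- **Peg load:** I estimate it peaked at about 3 N, during that touch. The readings before and after the tip showed only the pack's weight. Forces were read only at the end of each move, so a brief spike in between can't be ruled out.
- **In the pocket:** the pack went in without catching. It met the floor with the fingertips at 103.0 mm, where I expected 102.6 mm. The wrist force ran up to about 4.5 N there before I opened the gripper.
- **Last checks:** in both camera views the pack is upright and level with the fixed one beside it. By eye, the coupling, spray can, hammer and stand are where they were. The arm is clear and its force reading is at noise level.
- **Measurements that disagreed:** my estimates of the pocket's centre across its width spread by 2 to 3 mm. I used the middle value, which worked.

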